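# Hold a spring-return purge valve open with its bayonet key

### The arm

A 6-joint arm with a two-finger parallel gripper is mounted at the origin on a cart in front of the work surface, level with it; the furniture and walls round the work are solid. World frame = base frame: x ahead of the robot, y to its left, z up, the work surface at z = 0. Lengths are in mm, angles in rad, forces in N, time in s.
With the tool pointing down it reaches from about 350 to 975 mm from the base axis. Payload 7.1 kg.
Tool frame: the origin (TCP) lies at the very end of the fingers, on their centre line; the grasp point (between the pads) lies 19 mm behind it; z points along the fingers, x is the direction in which the jaws open and shut, and the axes are right-handed (so a half turn about z gives the same grasp; the last joint's range is limited). The gripper opens to 88 mm and grips with 3 to 60 N. Pads are 20 mm wide; open, the fingers measure 115 mm over their backs; the gripper's body (75 mm by 178 mm) begins 61 mm behind the grasp point.
Start: joints at [1.082, 0.423, 1.63, -0, 1.089, -0.019], TCP at [282.91, 557.285, 222.675] pointing down, gripper open.
Joint ranges: [-3, 3], [-0.9, 2.11], [0.09, 2.58], [-1.31, 4.45], [0.11, 2.69], [-2.54, 2.54]. Speed limits (rad/s): [2.39, 2.39, 3.01, 3.14, 3.14, 3.14].

### API

Orientations are given as a rotation vector (axis times angle).
In Python, from workcell import * gives the robot as it stands.
- The arm moves only by the tool arm_command, never from a script. Its argument "increments" is a list of rows, each a list of 2 entries, a list of its own where there are three numbers: the shift along the tool's x, y, z in cm, then the turn about the tool's z in degrees. In form: [[[dx, dy, dz], turn], ...]. A call has 1 to 20 rows; each row shifts and turns the pose as measured when the row begins, along the tool's axes as they then stand; what a row does not reach is not made up. A row lasts 1/10 s, in which the tool goes at most 50 mm and 8.59 degrees, less where a joint would pass 70% of its speed; a pose out of reach is approached as far as the arm can. A call is refused whole if a number of a shift passes 5 or a number of a turn 8.59, either way. A call with a gripper value outside its range is refused whole. "gripper" is the opening, from 0 (shut) to 1 (fully open), set as the call begins (left out, the last holds). The fingers move at their own pace and stop on an object; the grip force is fixed at half the most. Time passes only in rows, so rows that do not move let the fingers close. It gives the time, the measured TCP pose, the force and the opening at its end, in the units of the state.
- get_obs(): the state, without advancing time (a new reading comes with each control period).
- get_image(name): name is "side" or "top"; returns the picture (400x640x3 uint8, red, green, blue); there is no depth.
- camera_params(name): a dict with "K" (3x3 intrinsics, pixels), "k1" (the pictures are not rectified: a ray, as slopes to the right and down, at radius r is drawn at 1 + k1 r^2 times it, then the intrinsics apply), "rvec" (rotation vector, rad) and "tvec" (3), from world to camera coordinates, as OpenCV has them. Camera axes: x right, y down, z forward; pixel columns grow to the right and rows downward; lengths in mm; the calibration is good to about 2 mm. A picture is of the moment at which its call begins. camera_params takes no time and is no camera call.
- close_job(): hands the job in, once; it reports no verdict.
The state is a dict: "t": time; "qpos": joint angles; "qvel": joint speeds; "joint_torque": joint torques, N m; "ee_pos": TCP position; "orientation": TCP orientation; "ft_force": force on the tool from outside, world axes, zero at the start; "moment": the same for the moment, N m; "width": finger opening in mm.
Only numpy, scipy, OpenCV 4.12 (cv2) and the standard library are available. Lean on these libraries where they do the work, as an engineer would, in place of code of your own. Each camera call takes 0.05 s, during which the arm holds its last target.

### The job

Purge the sampling line: take the bayonet key out of its round stand, push its cross pin straight down through the slot of the purge valve until it stops against the spring, and twist it a quarter turn clockwise (seen from above). The valve springs back as soon as it is let go, so finish while still gripping the key, holding it pressed fully home and fully turned; leave the spanner, the tee piece and the steel coupler where they lie.

Things in the scene. Friction and masses are not known exactly. Their poses are not given: they have to be found in the camera images.
- purge_key: Loose bayonet key, 70 mm tall, 0.12 kg, upright in the stand. Origin at the centre of its lower tip, z up. Steel shaft 18 mm diameter, tip tapered over 5 mm; round steel collar 46 mm diameter from 29 to 34 mm up; above it a white flat grip. The same after a half turn about z.
- key_pin (a point): Centre of the key's round cross pin, on the key's axis 12 mm above its tip; the pin is 8 mm in diameter, 34 mm long, along the key's x axis (parallel to the wide way of the grip). Axes as the key's.
- key_grip (a point): Middle of the key's white flat grip, 52 mm above its tip. The grip runs from 34 to 70 mm above the tip, 44 mm wide along the key's x, 14 mm thick along y: pinch it from above across its thickness, fingertips clear of the collar below it.
- stand: Fixed round grey plastic stand, 34 mm high, foot 72 mm diameter, open cup 56 mm outside, 40 mm inside; origin at the centre of its underside. The key's collar rests on its rim (key tip 5 mm above the stand's origin), shaft and pin hang free inside; lift the key straight up 40 mm or more to clear it.
- valve: Fixed purge valve: 90 mm square base plate 8 mm thick, round aluminium housing 60 mm diameter, 50 mm high; two brass pipe stubs along its own y reach 62 mm from the axis, 22 mm up. Origin at the centre of its underside, z up. Pin inside: it meets the sprung carrier with the key's tip 31 mm above this origin; at the bottom stop the tip is 23 mm above it and the collar 2 mm above the housing.
- valve_mouth (a point): Centre of the mouth in the valve's top face, 50 mm above the worktop; axes as the valve's. Mouth: round hole 22 mm diameter crossed by a slot 12 mm wide, 39 mm long along the valve's x (at right angles to the pipe stubs), between lips 5 mm thick. The pin can turn, below the lips, only when pushed 2 mm or more down against the spring.
- valve_press (a joint): How far the valve's inner carrier is pushed down (m): 0 at rest, 0.008 at the bottom stop; the spring pushes back with about 3 N at 0 and 6.5 N at 0.008.
- valve_turn (a joint): How far the carrier is turned clockwise seen from above (rad): 0 closed, in line with the slot; 1.5 at the stop, fully open. A spring turns it back, 0.03 N m at 0, 0.09 at the stop. Play: the pin has 2 mm to either side in the carrier, so the key turns about 0.1 rad before or beyond the carrier (key turned 1.57: carrier about 1.44).
- spanner: Steel open-ended spanner, 169 mm long, 34 mm wide, 6 mm high, lying flat near the front edge; bystander. Origin at the centre of its underside.
- tee_piece: White plastic tee, 37 x 60 x 14 mm, lying flat behind the work; bystander. Origin at the centre of its underside.
- coupler_tall: Steel quick coupler, 26 mm diameter, 70 mm tall, standing upright behind the work; bystander. Origin at the centre of its underside.
Things that resemble listed ones, but are neither listed nor needed, are in the scene too. Of the things that look like the purge_key, the middle-sized one is meant.

How it is judged (in metres and radians):
On the way, in this order (a step that is already met when the one before it is completed fails the run):
1. the key is lifted out of its stand (height (world z) of purge_key above 0.045 m and contact force between the fingers and purge_key above 1 N), for 0.1 s.
2. the key's pin is pushed down through the slot onto the spring, not yet turned (value of joint valve_press above 0.004 m and value of joint valve_turn below 0.4 rad and horizontal distance between purge_key and valve_mouth below 0.006 m and angle between the x axis of purge_key and the x axis of valve, either way round below 0.5 rad), for 0.05 s.
At the end, for the whole second after the job is handed in: Key upright (within 0.15 rad) in the valve, centred within 6 mm, its origin under 26.5 mm above the valve's; carrier pressed over 5.5 mm of 8 mm and turned over 1.2 of 1.5 rad; the gripper still holds the key, which is still; spanner, tee piece and coupler within 30 mm of their starts (value of joint valve_turn above 1.2 rad and value of joint valve_press above 0.0055 m and z of purge_key in the frame of valve below 0.0265 m and horizontal distance between purge_key and valve_mouth below 0.006 m and angle between purge_key's own z axis and vertical below 0.15 rad and contact force between the fingers and purge_key above 1 N and linear speed of purge_key below 0.02 m/s and distance of each of spanner, tee_piece, coupler_tall from where it was at the start of the episode below 0.03 m); the arm keeps its last pose, push and grip.
It fails at once if the spanner, tee piece or steel coupler is knocked away (more than 30 mm) (distance of any of spanner, tee_piece, coupler_tall from where it was at the start of the episode above 0.03 m).
It also fails if it takes over 48 s, if anything falls off the work surface, if the arm or the gripper's body presses on something with over 40 N, if the wrist force passes 120 N, or if a joint passes its speed limit or range.

## Working session

There is one attempt and no reset: what is moved stays moved. The work goes in short steps, Python scripts to look and compute and a tool call to move; the robot and the scene stay as the last step left them, time stands still between calls to the robot, and variables do not carry over. Pictures are saved under pics/ and viewed, and the job is handed in when it is done.

Besides the shell and the picture viewer there is one more tool, called by a JSON object that holds its "api" and its "payload". arm_command: Moves the arm, as the interface text tells. Its arguments: {"type":"object","properties":{"increments":{"type":"array","items":{"type":"array"}},"gripper":{"type":"number"}},"required":["increments"]}

```bash
mkdir -p pics; ls
python3 - <<'E'
from workcell import *
import cv2
o=get_obs();print(o)
for n in("side","top"):
    im=get_image(n);cv2.imwrite(f"pics/{n}0.png",im[:,:,::-1]);print(n,camera_params(n))
E
```

```text
pics
{'t': 0.0, 'qpos': array([ 1.08199560e+00,  4.23798821e-01,  1.63069903e+00,  3.47323723e-05,
        1.08864578e+00, -1.90121727e-02]), 'qvel': array([ 8.41802499e-04, -6.97573869e-04, -5.16887744e-05,  2.78644883e-04,
       -1.83352677e-03,  8.20188544e-04]), 'joint_torque': array([-1.81672414e-03, -5.44614923e+01, -2.73665214e+01,  6.42871158e-02,
        2.27114250e-02, -7.32288640e-05]), 'ee_pos': array([282.64128654, 556.79456053, 221.92441052]), 'orientation': array([ 2.67682232e+00,  1.64300041e+00, -2.12415662e-03]), 'ft_force': array([ 0.30502422,  0.12966366, -0.55463352]), 'moment': array([ 0.00304567,  0.03476583, -0.00395546]), 'width': 88.09709337290836}
side {'K': array([[416.31600857,   0.        , 320.00178075],
       [  0.        , 416.31600857, 203.61648078],
       [  0.        ,   0.        ,   1.        ]]), 'k1': -0.07075336436235258, 'rvec': array([ 1.99989203, -0.36708934,  0.23691011]), 'tvec': array([-524.14103237,  145.50715999,  952.47206646])}
top {'K': array([[465.2056584 ,   0.        , 316.48966996],
       [  0.        , 465.2056584 , 198.90318084],
       [  0.        ,   0.        ,   1.        ]]), 'k1': -0.08620022356536289, 'rvec': array([ 2.14886932, -2.12023328,  0.20370006]), 'tvec': array([-34.45672085, 551.10116244, 859.90020087])}
```

View pics/side0.png

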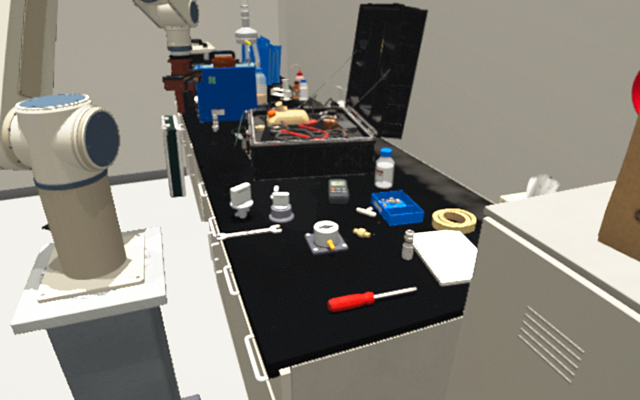

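View pics/top0.png

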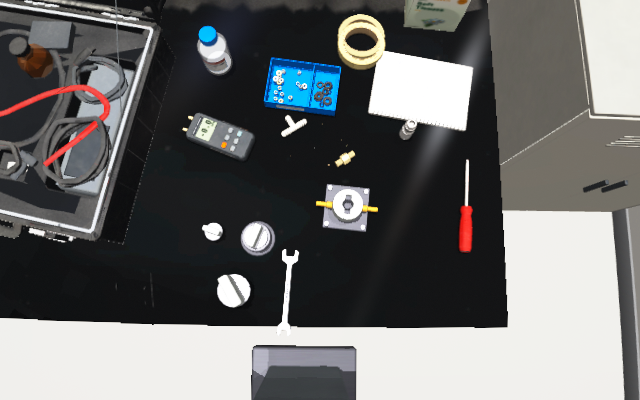

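The top view shows three key-like things: a small one at (213,232), one in a round stand at (257,237), and a large one at (233,291). The middle-sized one, upright in the stand, fits the description. The valve is at (348,205), with its stubs running left-right. I'll check the choice in close crops.

```bash
cat > h.py <<'E'
import numpy as np, cv2
from workcell import *
def cam(n):
    c=camera_params(n);K=np.array(c["K"]);d=np.array([c["k1"],0,0,0,0.]);return K,d,np.array(c["rvec"]),np.array(c["tvec"])
def ray(n,uv):
    K,d,r,t=cam(n);p=cv2.undistortPoints(np.array([[uv]],float),K,d)[0,0]
    R=cv2.Rodrigues(r)[0];return -R.T@t, R.T@np.array([p[0],p[1],1])
def onz(n,uv,z):
    c,v=ray(n,uv);return c+v*(z-c[2])/v[2]
def proj(n,P):
    K,d,r,t=cam(n);return cv2.projectPoints(np.array(P,float).reshape(-1,3),r,t,K,d)[0][:,0]
E
python3 - <<'E'
from h import *
t=cv2.imread("pics/top0.png");s=cv2.imread("pics/side0.png")
a=cv2.resize(t[190:310,190:310],(560,560),interpolation=cv2.INTER_NEAREST)
cv2.imwrite("pics/a.png",a)
cv2.imwrite("pics/b.png",cv2.resize(t[175:235,308:388],(800,600),interpolation=cv2.INTER_NEAREST))
cv2.imwrite("pics/c.png",cv2.resize(s[170:255,215:355],(800,486),interpolation=cv2.INTER_NEAREST))
for uv,z in(((257,237),70),((213,232),50),((233,291),70),((348,205),50),((289,290),0),((292,126),0),((405,132),0)):print(uv,onz("top",uv,z).round(1))
E
```

```text
(257, 237) [473.3  84.2  70. ]
(213, 232) [483.5 172.   50. ]
(233, 291) [372.5 125.5  70. ]
(348, 205) [540.2 -88.7  50. ]
(289, 290) [374.7  25.    0. ]
(292, 126) [716.9  26.3   0. ]
(405, 132) [ 708.1 -214.7    0. ]
```

View pics/a.png

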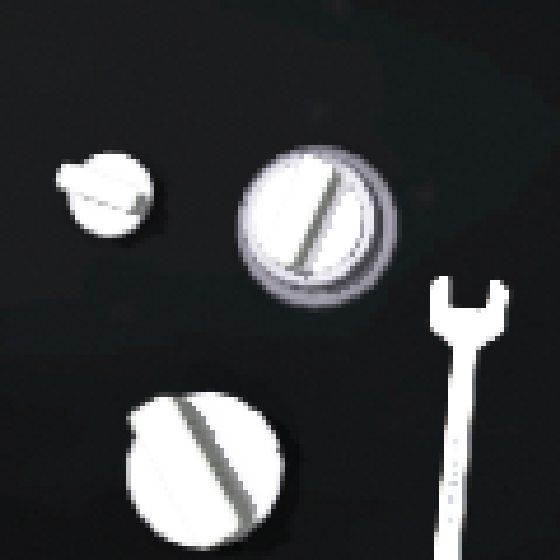

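View pics/b.png

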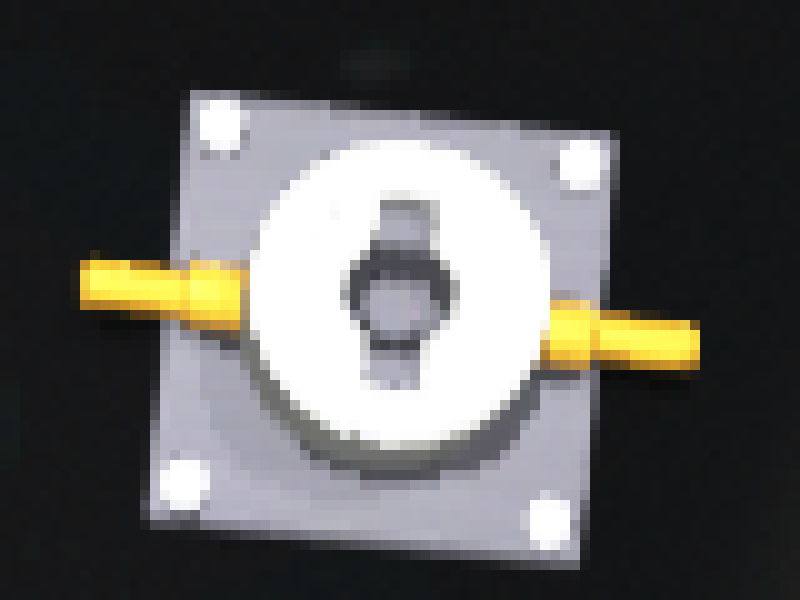

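View pics/c.png

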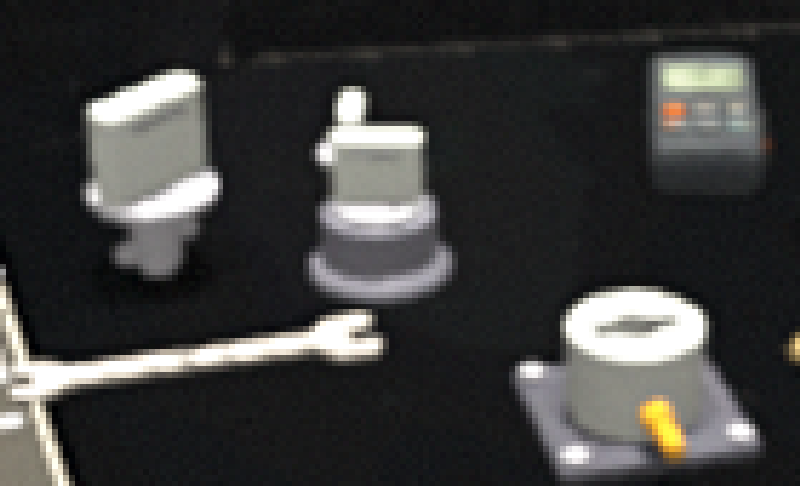

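Run:
```python
from h import *
t=cv2.imread("pics/top0.png")
g=cv2.cvtColor(t,cv2.COLOR_BGR2GRAY);
def circ(P):
    A=np.c_[P[:,:2],np.ones(len(P))];b=(P[:,:2]**2).sum(1);s=np.linalg.lstsq(A,b,rcond=None)[0]
    c=s[:2]/2;return c,np.sqrt(s[2]+c@c)
def big(m,x0,y0,x1,y1):
    mm=np.zeros_like(m);mm[y0:y1,x0:x1]=m[y0:y1,x0:x1]
    cs,_=cv2.findContours(mm,cv2.RETR_EXTERNAL,cv2.CHAIN_APPROX_NONE);return max(cs,key=cv2.contourArea)[:,0].astype(float)
# valve top circle
print("cam",ray("top",(0,0))[0])
for th in(225,240):
    c=big((g>th).astype(np.uint8),330,186,366,223);P=np.array([onz("top",p,50) for p in c])
    print("vtop",len(c),circ(P))
# white corners screws, plate
m=(g>70).astype(np.uint8)
c=big(m,322,181,372,234);print("plate rect",cv2.minAreaRect(c.astype(np.float32)))
hsv=cv2.cvtColor(t,cv2.COLOR_BGR2HSV);y=((hsv[...,1]>120)&(hsv[...,2]>120)).astype(np.uint8);y[:, :310]=0;y[:,385:]=0;y[:190]=0;y[225:]=0
n,l,st,ce=cv2.connectedComponentsWithStats(y);W=[]
for i in range(1,n):
    if st[i,4]>20: w=onz("top",ce[i],22);W.append(w);print("stub",st[i],ce[i],w)
ys,xs=np.nonzero(y);Q=np.array([onz("top",(a,b),22)[:2] for a,b in zip(xs,ys)],np.float32)
print("line",cv2.fitLine(Q,cv2.DIST_HUBER,0,.01,.01).ravel())
sys_,sxs=np.nonzero((g[190:220,335:362]<200));
# stand outline
c=big((g>60).astype(np.uint8),236,216,280,262)
for z in(0,4,8):
    P=np.array([onz("top",p,z) for p in c]);print("stand",z,circ(P))
# key
np.set_printoptions(linewidth=250)
print(g[218:256,238:276])
```

```text
cam [391.17037979 -16.26555578 943.95406561]
vtop 89 (array([542.83691999, -88.24301674]), np.float64(29.098998762224134))
vtop 83 (array([542.8629446 , -87.66206461]), np.float64(28.516760505060997))
plate rect ((346.3493347167969, 207.43150329589844), (49.77761459350586, 43.810585021972656), 6.009006023406982)
stub [316 201  17   7  88] [324.04545455 203.64772727] [546.91945591 -42.69646675  22.        ]
stub [362 205  16   7  83] [369.24096386 208.5060241 ] [ 538.32177872 -133.74689444   22.        ]
line [ 9.3751073e-02  9.9559569e-01  5.4275696e+02 -8.6873642e+01]
stand 0 (array([477.90410924,  91.37294428]), np.float64(34.639606190953565))
stand 4 (array([477.53657556,  90.91682675]), np.float64(34.492821056153275))
stand 8 (array([477.16904187,  90.46070921]), np.float64(34.34603592135736))
[[28 27 28 ... 26 26 25]
 [28 28 27 ... 26 26 26]
 [28 27 27 ... 26 26 26]
 ...
 [26 26 26 ... 23 23 22]
 [25 26 25 ... 23 22 23]
 [27 24 26 ... 23 23 23]]
```

Run:
```python
from h import *
t=cv2.imread("pics/top0.png")
g=cv2.cvtColor(t,cv2.COLOR_BGR2GRAY)
for r in range(220,258):print(r,' '.join('%3d'%v for v in g[r,240:275]))
```

```text
220  27  28  28  29  27  28  28  28  27  27  28  28  27  28  27  28  28  28  32  28  28  26  26  26  27  27  27  28  27  27  27  27  26  26  26
221  27  28  27  29  27  28  28  28  27  28  27  28  28  52  77  87 113 114 116 111 100  74  62  35  26  26  26  27  27  27  28  28  28  27  26
222  27  27  28  27  29  27  28  29  28  27  39  60 123 132 122 131 146 156 137 149 145 137 131 115  76  36  24  26  27  28  28  28  28  29  26
223  28  28  28  27  28  28  28  28  32 106 139 152 192 207 184 248 241 190 166 182 174 145 151 150 136 115  96  49  29  28  28  28  27  28  27
224  29  28  28  28  27  28  29  47 102 166 205 222 230 235 240 255 255 253 249 206 192 192 175 135 137 151 145 118  68  30  27  29  28  28  28
225  28  27  28  28  28  27  51 117 188 224 233 209 241 235 253 255 255 255 255 254 249 196 208 193 159 128 152 150 124  72  30  27  27  29  27
226  28  29  28  28  27  62 146 201 229 238 242 254 255 246 255 255 255 255 255 255 254 160 204 220 226 178 116 150 150 126  77  35  29  28  27
227  28  28  28  27  54 123 211 232 244 254 255 255 255 253 255 255 255 255 255 255 245 135 
[... 3671 characters left out ...]
  24  24  24  32  62  94 132 150 160 161 161 158 151 152 161 164 158 157 148 152 137  96  77  41  28  27  26  26  26  23  23
254  25  26  26  26  26  26  25  24  27  39  63  93 126 140 146 154 158 158 159 156 150 144 129  93  67  39  33  26  26  27  26  26  26  23  22
255  26  25  27  26  25  26  26  25  26  25  28  39  57  69  74  87 101 106  94  88  82  74  62  39  27  27  26  26  27  27  26  24  24  23  23
256  26  25  25  25  26  27  25  27  26  27  24  26  26  29  29  34  41  44  37  35  33  30  27  26  26  25  26  26  26  27  26  23  22  23  23
257  26  26  25  26  25  26  26  27  26  26  26  26  26  26  26  25  25  26  27  27  27  26  26  27  26  26  26  26  26  24  24  24  23  24  23
```

Run:
```python
from h import *
U=[(260.9,226),(260,228),(258.8,231),(257.5,234),(256.3,237),(254.8,240),(253.7,243),(252.7,245)]
L=[(262.8,228),(261.5,231),(260.2,234),(258.8,237),(257.6,240),(256.3,243),(254.9,246)]
for E,z in((U,75),(L,39)):
    P=np.array([onz("top",p,z)[:2] for p in E],np.float32);vx,vy,x,y=cv2.fitLine(P,cv2.DIST_L2,0,.01,.01).ravel()
    a=np.degrees(np.arctan2(vy,vx));n=np.array([-vy,vx]);print(z,"yaw",a,"offset of centre guess",n@(np.array([477.4,90.9])-[x,y]))
g=cv2.cvtColor(cv2.imread("pics/top0.png"),cv2.COLOR_BGR2GRAY)
g=cv2.resize(g[210:265,230:285],None,fx=4,fy=4,interpolation=cv2.INTER_LINEAR)
pts=[]
c0=((255.7-230+.5)*4,(236.7-210+.5)*4)
for an in np.radians(np.r_[-35:200:5]):   # image angles, down positive
    for r in np.arange(66,40,-.5):
        u=c0[0]+r*np.cos(an);v=c0[1]+r*np.sin(an)
        if g[int(v),int(u)]>190: pts.append((u/4-.5+230,v/4-.5+210));break
P=np.array([onz("top",p,38) for p in pts])[:,:2]
A=np.c_[P,np.ones(len(P))];s=np.linalg.lstsq(A,(P**2).sum(1),rcond=None)[0];c=s[:2]/2
print("collar",c,np.sqrt(s[2]+c@c)); res=np.linalg.norm(P-c,axis=1);print(res.round(1))
```

```text
75 yaw -21.437084 offset of centre guess 7.006936689407209
39 yaw -21.875702 offset of centre guess 6.677991754949832
collar [477.48661008  90.81792469] 26.739692831847098
[26.6 26.5 26.8 26.4 26.9 27.  26.6 26.7 26.8 27.3 26.4 26.5 27.1 27.1
 26.4 26.2 26.5 26.7 27.  27.2 27.2 26.6 27.1 27.  26.5 26.9 26.8 26.8
 26.2 26.6 26.3 26.7 26.9 26.3 26.5 26.5 26.4 27.1 27.1 27.1 26.3 26.8
 27.5 26.8 27.  26.8 26.3]
```

The crop confirms it: the middle-sized key stands upright in the stand at (257,237). It's centred at about (477.4, 90.9) with yaw -21.6°. The valve is at about (542.8, -88.1) with its x axis at -5.4°.

{"api": "arm_command", "payload": {"increments": [[[-3.6,2.75,0],0],[[-3.6,2.75,0],0],[[-3.6,2.75,0],0],[[-3.6,2.75,0],0],[[-3.6,2.75,0],0],[[-3.6,2.75,0],0],[[-3.6,2.75,0],0],[[-3.6,2.75,0],0]], "gripper": 0.5}}

```text
t: 0.9
ee_pos: [348.3, 192.4, 219.3]
orientation: [2.669, 1.655, -0.004]
ft_force: [1.8, 0.6, 0.1]
width: 43.7
```

```bash
cat >> h.py <<'E'
def to(x,y,z,ang):
    o=get_obs();R=cv2.Rodrigues(np.array(o["orientation"]))[0];p=np.array(o["ee_pos"])
    a=np.degrees(np.arctan2(R[1,0],R[0,0]));d=R.T@(np.array([x,y,z])-p)/10
    print("t",round(o["t"],2),"pos",p.round(1),"ang",a.round(2),"tilt",R[:,2].round(4),"w",round(o["width"],1),"F",np.round(o["ft_force"],1),"M",np.round(o["moment"],2))
    print("q",np.round(o["qpos"],2)); print("delta cm",d.round(2),"turn",round(a-ang,1))
E
python3 -c "
from h import *
to(477.4,90.9,130,68.4)"
```

```text
t 0.9 pos [348.3 192.4 219.3] ang 63.61 tilt [-0.0017 -0.0018 -1.    ] w 43.7 F [1.8 0.6 0.1] M [ 0.   -0.04  0.01]
q [ 0.48  0.09  2.1  -0.    0.95 -0.63]
delta cm [-3.34 16.08  8.93] turn -4.8
```

Next I'll stop above the key, then correct.

{"api": "arm_command", "payload": {"increments": [[[-0.7,3.2,1.2],-1],[[-0.7,3.2,1.2],-1],[[-0.7,3.2,1.2],-1],[[-0.7,3.2,1.2],-1],[[-0.7,3.2,1.2],-1],[[0,0,1],0],[[0,0,0],0]]}}

```text
t: 1.6
ee_pos: [482.6, 83.9, 146.5]
orientation: [2.598, 1.765, -0.004]
ft_force: [0.8, 0.5, -0.5]
width: 44.1
```

```bash
python3 -c "
from h import *
to(477.4,90.9,43,68.4)"
```

```text
t 1.6 pos [482.6  83.9 146.5] ang 68.38 tilt [-0.0017 -0.0017 -1.    ] w 44.1 F [ 0.8  0.5 -0.5] M [0.05 0.03 0.02]
q [ 0.15  0.34  1.98 -0.    0.82 -1.04]
delta cm [ 0.48 -0.73 10.35] turn -0.0
```

{"api": "arm_command", "payload": {"increments": [[[0.5,-0.7,1],0],[[0,0,2],0],[[0,0,1.5],0],[[0,0,0],0]]}}

```text
t: 2.0
ee_pos: [473.7, 94.7, 100.2]
orientation: [-2.597, -1.768, 0.004]
ft_force: [0.3, -0.4, 0.1]
width: 43.7
```

```bash
python3 -c "
from h import *
to(477.4,90.9,44,68.4)
cv2.imwrite('pics/s1.png',cv2.resize(get_image('side')[140:260,200:360],(800,600))[:,:,::-1])
cv2.imwrite('pics/t1.png',cv2.resize(get_image('top')[190:290,200:330],(780,600))[:,:,::-1])"
```

```text
t 2.0 pos [473.7  94.7 100.2] ang 68.49 tilt [-0.0025 -0.0012 -1.    ] w 43.7 F [ 0.3 -0.4  0.1] M [-0.01 -0.01 -0.05]
q [ 0.17  0.41  2.02 -0.    0.71 -1.02]
delta cm [-0.21  0.49  5.62] turn 0.1
```

View pics/s1.png

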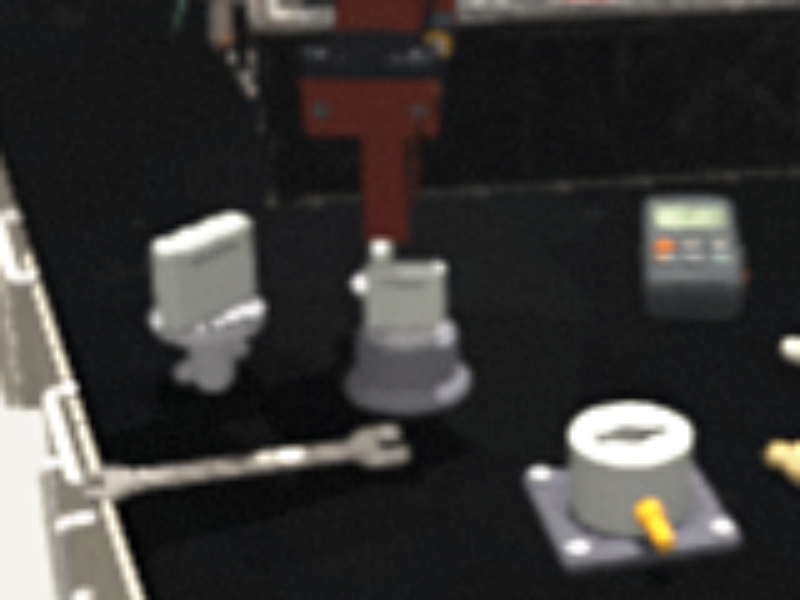

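View pics/t1.png

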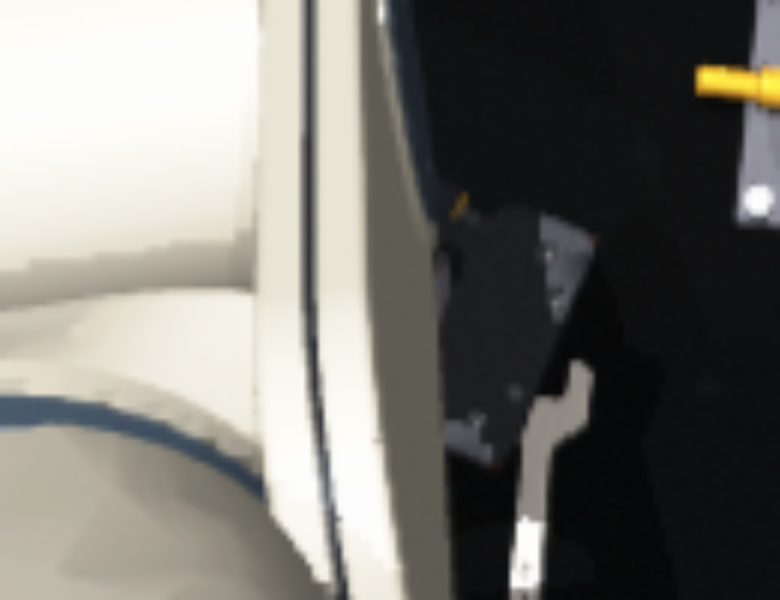

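The top view of the key is blocked by the arm. The side view shows the fingers just above the grip, with only the near finger visible at crop (390,200). I'll correct, then descend.

{"api": "arm_command", "payload": {"increments": [[[-0.2,0.5,0],0],[[0,0,0],0],[[0,0,0],0]]}}

```text
t: 2.4
ee_pos: [480.1, 91.8, 103.9]
orientation: [2.594, 1.768, 0.004]
ft_force: [1.2, 0.0, -0.0]
width: 44.3
```

```bash
python3 -c "
from h import *
to(477.4,90.9,44,68.4)"
```

```text
t 2.4 pos [480.1  91.8 103.9] ang 68.57 tilt [ 3.5e-03 -2.0e-04 -1.0e+00] w 44.3 F [ 1.2  0.  -0. ] M [-0.03 -0.03 -0.08]
q [ 0.17  0.41  2.01 -0.    0.72 -1.03]
delta cm [-0.19 -0.24  5.99] turn 0.2
```

{"api": "arm_command", "payload": {"increments": [[[0,0,0],0],[[0,0,0],0]]}}

```text
t: 2.6
ee_pos: [480.7, 91.8, 104.6]
orientation: [2.594, 1.767, 0.007]
ft_force: [0.3, -0.1, -1.1]
width: 44.1
```

{"api": "arm_command", "payload": {"increments": [[[0,0,0],0]]}}

```text
t: 2.7
ee_pos: [480.8, 91.7, 104.8]
orientation: [2.594, 1.767, 0.007]
ft_force: [0.1, -0.2, -0.5]
width: 43.8
```

{"api": "arm_command", "payload": {"increments": [[[0,0,0],0]]}}

```text
t: 2.8
ee_pos: [480.8, 91.7, 104.8]
orientation: [2.594, 1.767, 0.007]
ft_force: [-0.3, -0.4, -0.8]
width: 43.8
```

```bash
python3 -c "
from h import *
for i in range(3):to(477.4,90.9,44,68.4)
print(get_obs()['qpos'],get_obs()['qvel'])"
```

```text
t 2.8 pos [480.8  91.7 104.8] ang 68.52 tilt [ 5.4e-03  2.0e-04 -1.0e+00] w 43.8 F [-0.3 -0.4 -0.8] M [0.02 0.04 0.01]
q [ 0.16  0.41  2.01 -0.    0.72 -1.03]
delta cm [-0.21 -0.32  6.08] turn 0.1
t 2.8 pos [480.8  91.7 104.8] ang 68.52 tilt [ 5.4e-03  2.0e-04 -1.0e+00] w 43.8 F [-0.3 -0.4 -0.8] M [0.02 0.04 0.01]
q [ 0.16  0.41  2.01 -0.    0.72 -1.03]
delta cm [-0.21 -0.32  6.08] turn 0.1
t 2.8 pos [480.8  91.7 104.8] ang 68.52 tilt [ 5.4e-03  2.0e-04 -1.0e+00] w 43.8 F [-0.3 -0.4 -0.8] M [0.02 0.04 0.01]
q [ 0.16  0.41  2.01 -0.    0.72 -1.03]
delta cm [-0.21 -0.32  6.08] turn 0.1
[ 1.64580420e-01  4.09692327e-01  2.00733301e+00 -1.10319769e-03
  7.19261815e-01 -1.03050099e+00] [-0.00034539 -0.0002045   0.00164839 -0.00032713  0.00072166 -0.00177731]
```

{"api": "arm_command", "payload": {"increments": [[[-0.2,-0.3,0],0],[[0,0,0],0],[[0,0,1],0],[[0,0,1],0],[[0,0,1],0],[[0,0,0],0],[[0,0,0],0]]}}

```text
t: 3.5
ee_pos: [476.3, 90.7, 71.1]
orientation: [2.595, 1.767, 0.004]
ft_force: [0.2, 0.7, 1.1]
width: 43.7
```

```bash
python3 -c "
from h import *
to(477.4,90.9,44,68.4)"
```

```text
t 3.5 pos [476.3  90.7  71.1] ang 68.51 tilt [ 3.3e-03 -2.0e-04 -1.0e+00] w 43.7 F [0.2 0.7 1.1] M [0.02 0.   0.01]
q [ 0.16  0.47  2.03 -0.    0.64 -1.03]
delta cm [0.06 0.09 2.71] turn 0.1
```

{"api": "arm_command", "payload": {"increments": [[[0.05,0.1,0.9],0],[[0,0,0.9],0],[[0,0,0.5],0],[[0,0,0],0],[[0,0,0],0],[[0,0,0],0]]}}

```text
t: 4.1
ee_pos: [477.7, 90.8, 45.9]
orientation: [2.595, 1.767, 0.004]
ft_force: [0.0, 0.1, 0.4]
width: 44.0
```

```bash
python3 -c "
from h import *
to(477.4,90.9,45,68.4)
cv2.imwrite('pics/s2.png',cv2.resize(get_image('side')[150:240,220:340],(800,600))[:,:,::-1])"
```

```text
t 4.1 pos [477.7  90.8  45.9] ang 68.52 tilt [ 3.2e-03 -2.0e-04 -1.0e+00] w 44.0 F [0.  0.1 0.4] M [ 0.02  0.01 -0.02]
q [ 0.16  0.52  2.03 -0.    0.59 -1.03]
delta cm [-0.01 -0.03  0.09] turn 0.1
```

View pics/s2.png

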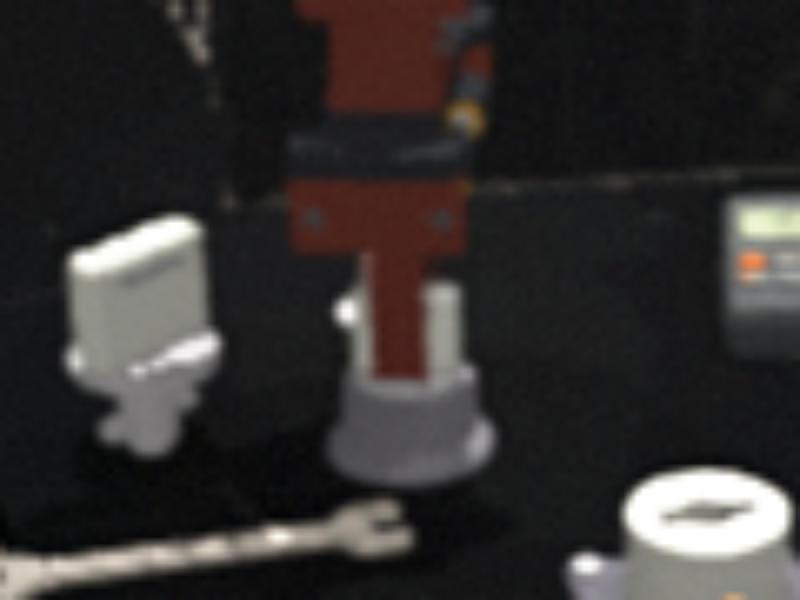

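The side view shows the near finger (crop 400,310) in front of the grip, with grip showing on both sides, and the fingertip just above the collar. I'll close the gripper.

{"api": "arm_command", "payload": {"increments": [[[0,0,0],0],[[0,0,0],0],[[0,0,0],0],[[0,0,0],0],[[0,0,0],0],[[0,0,0],0]], "gripper": 0}}

```text
t: 4.75
ee_pos: [478.4, 90.9, 46.8]
orientation: [2.594, 1.767, 0.007]
ft_force: [0.8, 0.4, -1.3]
width: 13.7
```

{"api": "arm_command", "payload": {"increments": [[[0,0,-1],0],[[0,0,-1.5],0],[[0,0,-1.5],0],[[0,0,-1.5],0],[[0,0,0],0],[[0,0,0],0],[[0,0,0],0]]}}

```text
t: 5.45
ee_pos: [477.1, 90.8, 105.1]
orientation: [2.595, 1.767, 0.005]
ft_force: [-0.6, 0.1, 0.3]
width: 14.3
```

```bash
python3 -c "
from h import *
to(542.8,-88.1,120,84.6)
cv2.imwrite('pics/s3.png',cv2.resize(get_image('side')[120:240,210:370],(800,600))[:,:,::-1])"
```

```text
t 5.45 pos [477.1  90.8 105.1] ang 68.51 tilt [ 3.6e-03 -1.0e-04 -1.0e+00] w 14.3 F [-0.6  0.1  0.3] M [-0.02 -0.06  0.02]
q [ 0.16  0.41  2.01 -0.    0.72 -1.03]
delta cm [-14.24  12.67  -1.46] turn -16.1
```

View pics/s3.png

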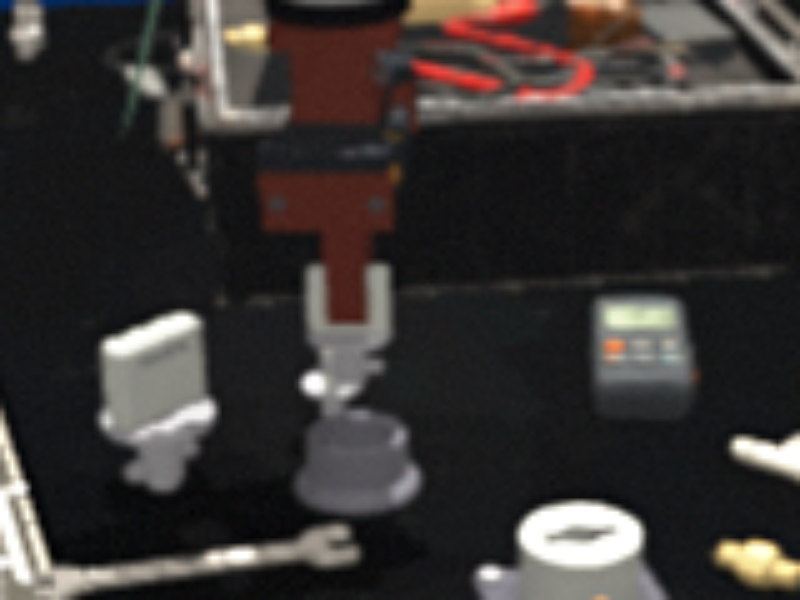

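The key is held upright and clear of the stand, seen in the crop at (345,320), with a width of 14 mm. Next I'll turn it into line with the slot and raise it slightly.

{"api": "arm_command", "payload": {"increments": [[[0,0,-0.7],-8],[[0,0,-0.7],-8],[[0,0,0],0],[[0,0,0],0]]}}

```text
t: 5.9
ee_pos: [474.9, 90.4, 116.4]
orientation: [-2.319, -2.118, 0.004]
ft_force: [-0.3, 0.7, -2.0]
width: 13.9
```

```bash
python3 -c "
from h import *
to(542.8,-88.1,115,84.6)"
```

```text
t 5.9 pos [474.9  90.4 116.4] ang 84.82 tilt [-0.0025 -0.0011 -1.    ] w 13.9 F [-0.3  0.7 -2. ] M [0.04 0.02 0.03]
q [ 0.16  0.38  2.01 -0.    0.75 -1.32]
delta cm [-17.17   8.38   0.15] turn 0.2
```

{"api": "arm_command", "payload": {"increments": [[[-2.1,1,0],0],[[-2.1,1,0],0],[[-2.1,1,0],0],[[-2.1,1,0],0],[[-2.1,1,0],0],[[-2.1,1,0],0],[[-2.1,1,0],0],[[-2.1,1,0],0],[[0,0,0],0],[[0,0,0],0],[[0,0,0],0]]}}

```text
t: 7.0
ee_pos: [535.4, -90.3, 108.5]
orientation: [-2.347, -2.074, 0.016]
ft_force: [-0.2, -0.6, -0.9]
width: 14.0
```

```bash
python3 -c "
from h import *
to(542.8,-88.1,115,84.6)"
```

```text
t 7.0 pos [535.4 -90.3 108.5] ang 82.92 tilt [-1.370e-02  3.000e-04 -9.999e-01] w 14.0 F [-0.2 -0.6 -0.9] M [ 0.03 -0.01  0.01]
q [-0.19  0.47  1.88 -0.    0.81 -1.63]
delta cm [ 0.31  0.7  -0.66] turn -1.7
```

{"api": "arm_command", "payload": {"increments": [[[0.3,0.7,-0.6],-1.7],[[0,0,0],0],[[0,0,0],0],[[0,0,0],0]]}}

```text
t: 7.4
ee_pos: [542.8, -85.4, 114.9]
orientation: [-2.311, -2.113, 0.016]
ft_force: [-0.5, -0.3, -1.0]
width: 13.8
```

```bash
python3 -c "
from h import *
to(542.8,-88.1,115,84.6)
s=get_image('side');t=get_image('top')
cv2.imwrite('pics/sf4.png',s[:,:,::-1]);cv2.imwrite('pics/tf4.png',t[:,:,::-1])
cv2.imwrite('pics/s4.png',cv2.resize(s[160:260,270:390],(720,600))[:,:,::-1])
cv2.imwrite('pics/t4.png',cv2.resize(t[165:245,300:400],(750,600))[:,:,::-1])"
```

```text
t 7.4 pos [542.8 -85.4 114.9] ang 84.87 tilt [-1.430e-02  7.000e-04 -9.999e-01] w 13.8 F [-0.5 -0.3 -1. ] M [-0.    0.02 -0.02]
q [-0.18  0.47  1.86 -0.    0.83 -1.66]
delta cm [-0.27  0.02 -0.01] turn 0.3
```

View pics/s4.png

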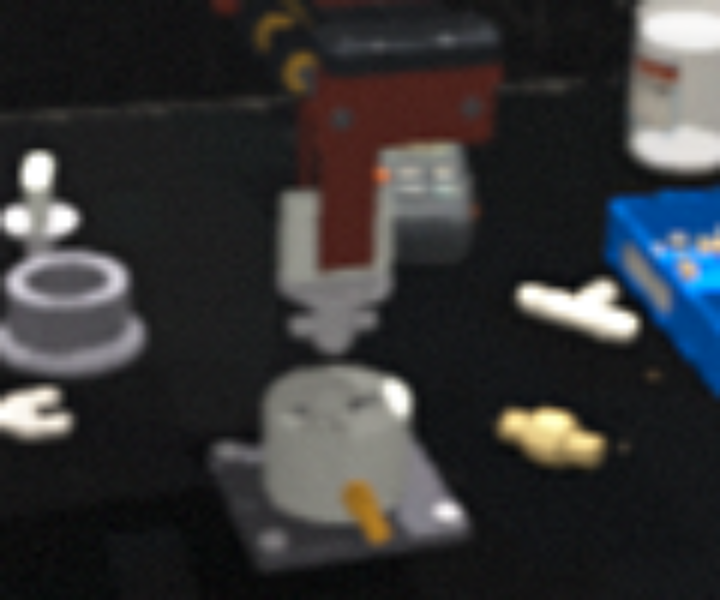

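View pics/t4.png

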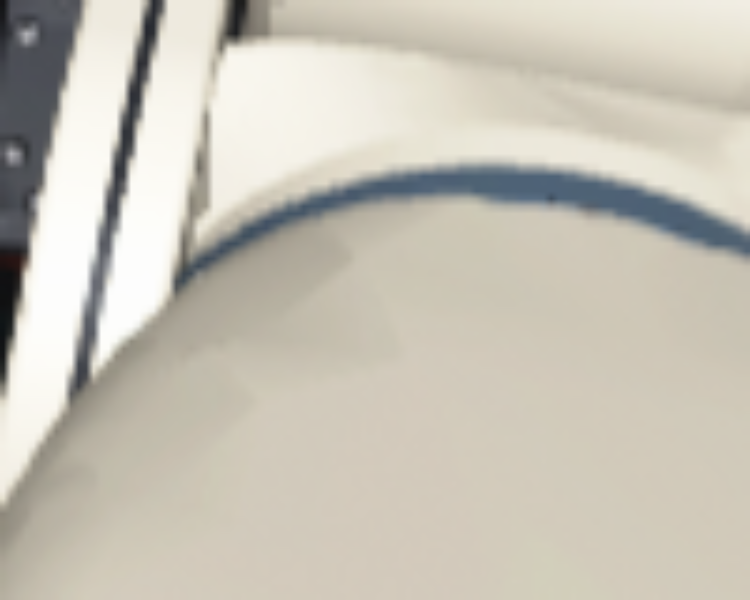

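The top view is blocked, but the side view shows the key's tip (crop 335,345) over the mouth (crop 335,405). Next I'll compare the predicted pixels with the seen ones.

Run:
```python
from h import *
o=get_obs();R=cv2.Rodrigues(o["orientation"])[0];p=o["ee_pos"]
key=lambda x,y,h:p+R@np.array([y,-x,41.5-h])
print("side cam",ray("side",(320,200))[0].round())
print("pred tip",proj("side",key(0,0,0)),"pin ends",proj("side",[key(17,0,12),key(-17,0,12)]),"collar",proj("side",[key(0,0,29),key(0,0,34)]))
vm=np.array([542.8,-88.1,50]);a=np.radians(-5.4)
print("pred mouth",proj("side",vm),"top rim x+-30,y+-30",proj("side",[vm+[30,0,0],vm-[30,0,0],vm+[0,30,0],vm-[0,30,0]]))
print("mm px: dx,dy",proj("side",vm+[1,0,0])-proj("side",vm),proj("side",vm+[0,1,0])-proj("side",vm),proj("side",vm+[0,0,1])-proj("side",vm))
s=cv2.cvtColor(cv2.imread("pics/sf4.png"),cv2.COLOR_BGR2GRAY)
for r in range(202,224):print(r,' '.join('%3d'%v for v in s[r,312:344]))
s=cv2.cvtColor(cv2.imread("pics/side0.png"),cv2.COLOR_BGR2GRAY)
print("side0 valve top, cols 310-342")
for r in range(218,236):print(r,' '.join('%3d'%v for v in s[r,310:343]))
```

```text
side cam [ 203. -926.  552.]
pred tip [[325.23411858 216.67422285]] pin ends [[318.67337727 213.07662199]
 [331.98334857 211.5865522 ]] collar [[325.53275987 206.09487458]
 [325.58495506 204.24399808]]
pred mouth [[325.8244291  225.37138723]] top rim x+-30,y+-30 [[336.95162296 223.33837014]
 [314.48461795 227.44079687]
 [321.45605805 219.9979316 ]
 [330.40943415 231.01070468]]
mm px: dx,dy [[ 0.37431838 -0.06835184]] [[-0.14901845 -0.18329552]] [[ 0.00474268 -0.35290881]]
202  28  26  26  38  78 122 141 148 148 146 115  64  42  42  45  45  45  44  41  52  99 135 132  92  48  39  40  40  41  41  45  41
203  27  31  28  38  77 121 143 149 148 146 114  65  41  45  43  38  42  45  47  61 110 144 125  76  37  35  36  38  40  39  38  42
204  32  27  26  34  78 123 144 147 148 144 115  74  56  59  67  73  78  82  86  97 124 142 116  59  23  23  22  24  22  24  24  23
205  27  28  26  40  87 126 145 147 146 147 129 104  99 110 121 129 130 129 126 124 131 135 112  62  23  17  20  17  20  20  20  20
206  32  26  26  39  86 122 138 142 142 141 132 124 119 122 124 122 125 125 122 120 122 132 115
[... 4058 characters left out ...]
  68  25  20  22  21
231  23  18  21  54  97 125 153 195 237 255 255 255 255 255 255 255 255 255 255 255 255 255 255 251 221 181 148 110  67  26  17  22  21
232  17  13  21  54  98 125 127 136 155 186 210 233 245 252 255 255 255 255 255 254 248 234 210 176 145 133 128 124  92  40  16  22  23
233  84  61  60  79 110 126 130 127 129 133 140 152 167 181 190 191 194 193 192 186 168 147 138 135 132 131 130 134 114  71  32  18  24
234 165 138 130 125 126 127 129 134 133 133 134 132 134 134 136 138 138 134 135 134 136 134 135 135 135 134 132 136 134 109  63  25  21
235 161 147 142 137 127 126 131 134 134 136 138 137 136 135 135 137 136 138 138 137 137 137 137 138 140 136 132 136 146 140  99  42  19
```

The seen and predicted pixels agree within about 0.3 px in column, and the roughly 1 px row offset is common to valve and key. So the alignment is sound. I'll fine-correct, then descend to just above the mouth.

{"api": "arm_command", "payload": {"increments": [[[-0.25,0.05,0],0.2],[[0,0,0],0],[[0,0,0.8],0],[[0,0,0.7],0],[[0,0,0],0],[[0,0,0],0],[[0,0,0],0]]}}

```text
t: 8.2
ee_pos: [541.8, -88.4, 97.6]
orientation: [-2.315, -2.106, 0.018]
ft_force: [-0.1, -0.6, -0.9]
width: 13.9
```

```bash
python3 -c "
from h import *
to(543.3,-88.1,80,84.6)"
```

```text
t 8.2 pos [541.8 -88.4  97.6] ang 84.6 tilt [-0.0164  0.001  -0.9999] w 13.9 F [-0.1 -0.6 -0.9] M [0.05 0.01 0.05]
q [-0.18  0.5   1.87 -0.    0.79 -1.66]
delta cm [0.04 0.18 1.76] turn 0.0
```

{"api": "arm_command", "payload": {"increments": [[[0.03,0.17,0],0],[[0,0,0],0],[[0,0,0.4],0],[[0,0,0.3],0],[[0,0,0],0],[[0,0,0],0]]}}

```text
t: 8.8
ee_pos: [543.9, -88.3, 90.3]
orientation: [-2.315, -2.107, 0.017]
ft_force: [-0.3, -0.2, -1.9]
width: 13.7
```

```bash
python3 -c "
from h import *
to(543.3,-88.1,80,84.6)"
```

```text
t 8.8 pos [543.9 -88.3  90.3] ang 84.61 tilt [-1.550e-02  9.000e-04 -9.999e-01] w 13.7 F [-0.3 -0.2 -1.9] M [ 0.08 -0.06  0.06]
q [-0.18  0.51  1.86 -0.    0.78 -1.66]
delta cm [ 0.01 -0.05  1.03] turn 0.0
```

{"api": "arm_command", "payload": {"increments": [[[0,-0.02,0.3],0],[[0,0,0.3],0],[[0,0,0.3],0],[[0,0,0],0],[[0,0,0],0]]}}

```text
t: 9.3
ee_pos: [543.5, -88.2, 80.4]
orientation: [-2.315, -2.107, 0.017]
ft_force: [0.4, -0.8, -1.0]
width: 14.1
```

```bash
python3 -c "
from h import *
to(543.3,-88.1,72,84.6)
cv2.imwrite('pics/s5.png',cv2.resize(get_image('side')[180:255,280:370],(720,600))[:,:,::-1])"
```

```text
t 9.3 pos [543.5 -88.2  80.4] ang 84.61 tilt [-1.570e-02  9.000e-04 -9.999e-01] w 14.1 F [ 0.4 -0.8 -1. ] M [-0.01  0.04  0.  ]
q [-0.18  0.53  1.87 -0.    0.76 -1.66]
delta cm [ 0.01 -0.01  0.84] turn 0.0
```

View pics/s5.png

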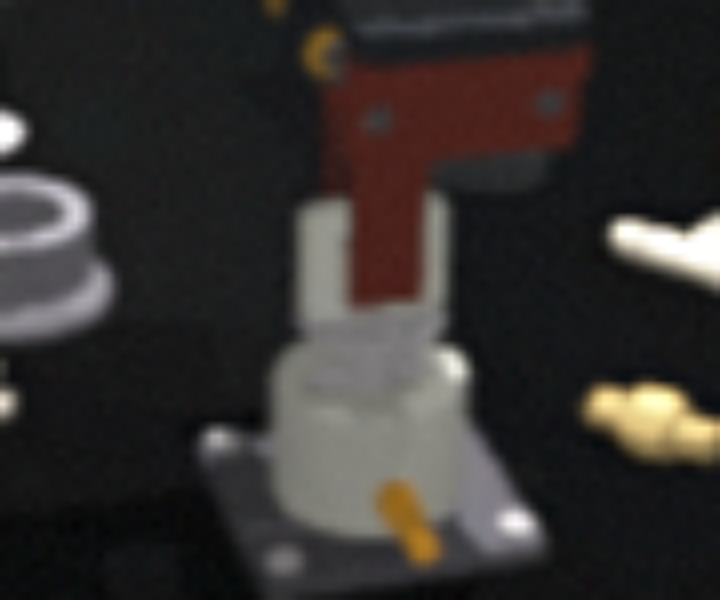

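The tip is in the mouth with no side force. I'll continue down onto the carrier.

{"api": "arm_command", "payload": {"increments": [[[0,0,0.3],0],[[0,0,0.3],0],[[0,0,0.2],0],[[0,0,0],0],[[0,0,0],0]]}}

```text
t: 9.85
ee_pos: [543.8, -88.3, 72.2]
orientation: [-2.316, -2.107, 0.016]
ft_force: [-0.6, -0.8, 0.7]
width: 13.7
```

```bash
python3 -c "
from h import *
to(543.3,-88.1,64.5,84.6)"
```

```text
t 9.85 pos [543.8 -88.3  72.2] ang 84.61 tilt [-1.480e-02  7.000e-04 -9.999e-01] w 13.7 F [-0.6 -0.8  0.7] M [0.07 0.09 0.08]
q [-0.18  0.54  1.87 -0.    0.74 -1.66]
delta cm [ 0.01 -0.04  0.77] turn 0.0
```

{"api": "arm_command", "payload": {"increments": [[[0,0,0.3],0],[[0,0,0.3],0],[[0,0,0.3],0],[[0,0,0.1],0],[[0,0,0.1],0]]}}

```text
t: 10.35
ee_pos: [544.1, -88.3, 64.4]
orientation: [-2.316, -2.108, 0.016]
ft_force: [-6.1, 0.5, 16.4]
width: 13.6
```

```bash
python3 -c "
from h import *
to(543.3,-88.1,64.5,84.6)"
```

```text
t 10.35 pos [544.1 -88.3  64.4] ang 84.61 tilt [-1.410e-02  6.000e-04 -9.999e-01] w 13.6 F [-6.1  0.5 16.4] M [0.28 1.06 0.01]
q [-0.18  0.55  1.87 -0.    0.73 -1.66]
delta cm [ 0.02 -0.08 -0.01] turn 0.0
```

Bottom stop reached: the TCP is at 64.4 as predicted, with 16 N. Now I'll turn clockwise in chunks, keeping a light downward push.

{"api": "arm_command", "payload": {"increments": [[[0,-0.05,0.05],0],[[0,0,0.05],5],[[0,0,0.05],5],[[0,0,0.05],5],[[0,0,0.05],5],[[0,0,0.05],0]]}}

```text
t: 10.95
ee_pos: [544.3, -87.6, 64.6]
orientation: [-2.661, -1.656, 0.015]
ft_force: [-2.6, 1.0, 10.7]
width: 13.7
```

```bash
python3 -c "
from h import *
to(543.3,-88.1,64.5,-5.4)"
```

```text
t 10.95 pos [544.3 -87.6  64.6] ang 63.78 tilt [-0.0119  0.0011 -0.9999] w 13.7 F [-2.6  1.  10.7] M [0.01 0.6  0.05]
q [-0.18  0.55  1.87 -0.    0.73 -1.29]
delta cm [-0.09 -0.07  0.01] turn 69.2
```

{"api": "arm_command", "payload": {"increments": [[[-0.05,-0.04,0.06],5],[[0,0,0.06],6],[[0,0,0.06],6],[[0,0,0.06],6],[[0,0,0.06],6],[[0,0,0.06],0]]}}

```text
t: 11.55
ee_pos: [544.3, -88.2, 64.6]
orientation: [-3.004, -0.907, 0.016]
ft_force: [-2.8, 0.3, 10.9]
width: 13.3
```

```bash
python3 -c "
from h import *
to(543.4,-88.1,64.5,-5.4)"
```

```text
t 11.55 pos [544.3 -88.2  64.6] ang 33.62 tilt [-1.060e-02  2.000e-04 -9.999e-01] w 13.3 F [-2.8  0.3 10.9] M [0.04 0.66 0.05]
q [-0.18  0.55  1.88 -0.    0.72 -0.77]
delta cm [-0.07 -0.06  0.01] turn 39.0
```

{"api": "arm_command", "payload": {"increments": [[[-0.05,-0.05,0.06],6],[[0,0,0.06],6],[[0,0,0.06],6],[[0,0,0.06],6],[[0,0,0.06],5],[[0,0,0.06],0]]}}

```text
t: 12.15
ee_pos: [544.0, -88.6, 64.6]
orientation: [3.139, 0.095, -0.015]
ft_force: [-3.4, 0.5, 11.2]
width: 13.9
```

```bash
python3 -c "
from h import *
to(543.4,-88.1,64.5,-5.4)"
```

```text
t 12.15 pos [544.  -88.6  64.6] ang 3.47 tilt [-0.0098 -0.0012 -1.    ] w 13.9 F [-3.4  0.5 11.2] M [0.11 0.64 0.08]
q [-0.18  0.55  1.88 -0.    0.72 -0.24]
delta cm [-0.05 -0.06  0.01] turn 8.9
```

{"api": "arm_command", "payload": {"increments": [[[-0.03,-0.04,0.06],4],[[0,0,0.06],4],[[0,0,0.06],2],[[0,0,0.08],0.5],[[0,0,0.08],0.5]]}}

```text
t: 12.65
ee_pos: [543.8, -88.7, 64.5]
orientation: [3.131, -0.216, -0.015]
ft_force: [-5.2, 1.5, 13.4]
width: 13.7
```

```bash
python3 -c "
from h import *
to(543.4,-88.1,64.5,-5.4)
s=get_image('side');cv2.imwrite('pics/s6.png',cv2.resize(s[180:255,280:370],(720,600))[:,:,::-1])
cv2.imwrite('pics/s6f.png',s[:,:,::-1])"
```

```text
t 12.65 pos [543.8 -88.7  64.5] ang -7.91 tilt [-0.0095 -0.0022 -1.    ] w 13.7 F [-5.2  1.5 13.4] M [0.15 0.91 0.18]
q [-0.18  0.55  1.88 -0.01  0.72 -0.04]
delta cm [-0.05 -0.06  0.  ] turn -2.5
```

View pics/s6.png

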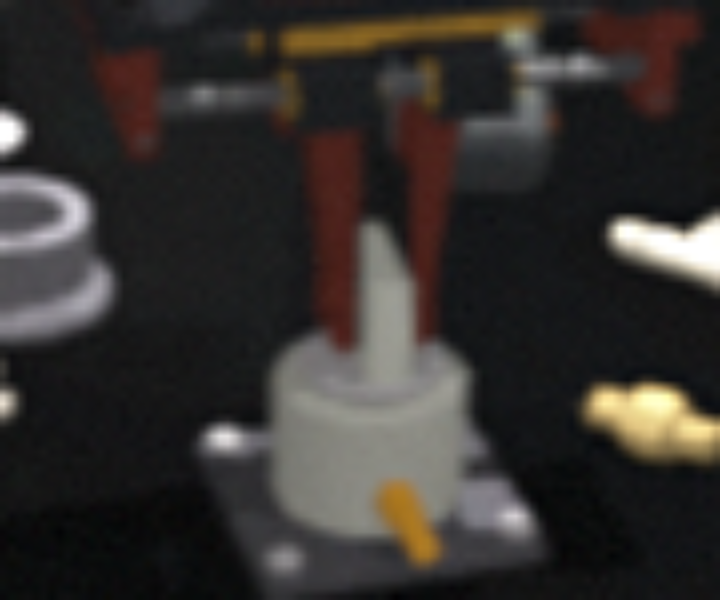

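View pics/s6f.png

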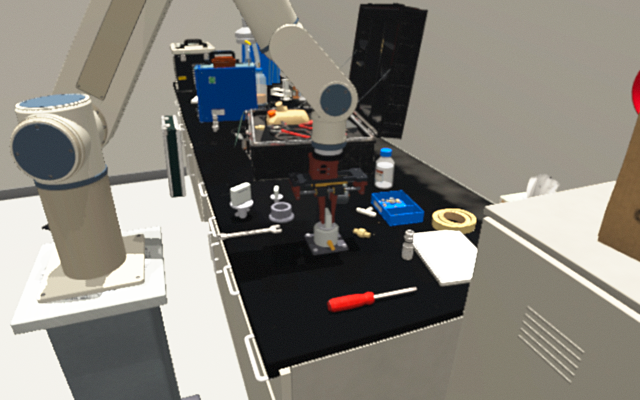

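The key has turned with the tool: the grip is now edge-on at crop (385,300), with the collar just above the housing. Mz rose from 0.08 to 0.18, which puts it at the stop. I'll settle with the push kept on and recheck.

{"api": "arm_command", "payload": {"increments": [[[0,0,0.08],0.5],[[0,0,0.08],0.5],[[0,0,0.08],0.5]]}}

```text
t: 13.0
ee_pos: [543.5, -88.7, 64.5]
orientation: [3.128, -0.257, -0.015]
ft_force: [-4.0, 0.9, 13.0]
width: 14.2
```

```bash
python3 -c "
from h import *
to(543.4,-88.1,64.5,-5.4)
for i in range(8): s=get_image('side')
to(543.4,-88.1,64.5,-5.4);cv2.imwrite('pics/s7.png',cv2.resize(s[170:265,265:415],(800,506))[:,:,::-1])
a=cv2.imread('pics/side0.png').astype(int);b=s[:,:,::-1].astype(int)
for n,(x0,y0,x1,y1) in dict(spanner=(218,222,284,240),tee=(355,203,378,218),coupler=(400,228,416,262)).items(): print(n,np.abs(a-b)[y0:y1,x0:x1].mean().round(1),np.abs(a-b)[y0:y1,x0:x1].max())"
```

```text
t 13.0 pos [543.5 -88.7  64.5] ang -9.4 tilt [-0.0101 -0.0025 -0.9999] w 14.2 F [-4.   0.9 13. ] M [0.19 0.91 0.14]
q [-0.18  0.55  1.88 -0.01  0.72 -0.01]
delta cm [-0.02 -0.05  0.  ] turn -4.0
t 13.4 pos [543.5 -88.6  64.5] ang -9.38 tilt [-0.0101 -0.0025 -0.9999] w 14.0 F [-5.1  1.2 13.4] M [0.14 1.02 0.17]
q [-0.18  0.55  1.88 -0.01  0.72 -0.01]
delta cm [-0.01 -0.05 -0.  ] turn -4.0
spanner 10.2 140
tee 1.4 8
coupler 1.5 8
```

View pics/s7.png

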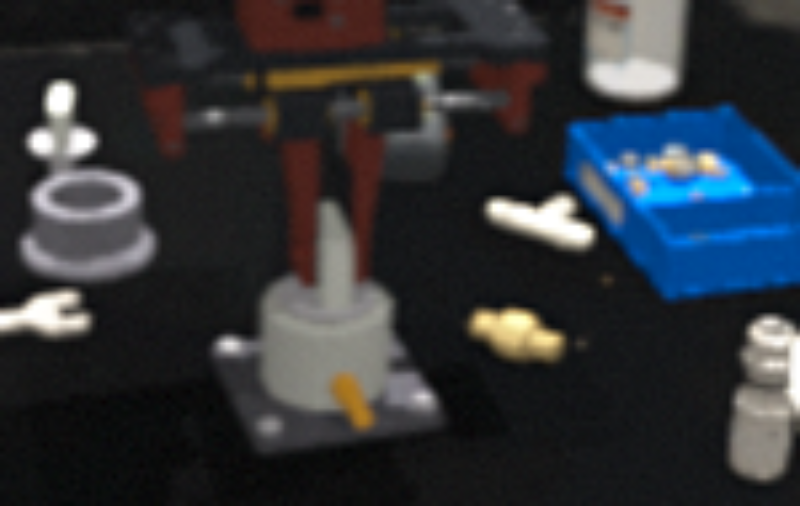

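The pose is steady over 0.4 s (z 64.5, push 13 N, width 14). The picture shows the key upright in the valve, and the tee and coupler are unchanged. The spanner's outline is in the same place, with some brightness difference, probably from shadow. I'm handing in.

```bash
python3 -c "
from h import *
print(close_job());to(543.4,-88.1,64.5,-5.4)"
```

```text
the job is handed in; nothing more can be done
None
the job is handed in; nothing more can be done
```

I took the middle-sized key out of its stand and pushed it through the valve slot to the bottom stop. I then turned it clockwise to the rotation stop and handed in at about 13.4 s, still gripping it and pressing down. No verdict is reported.

**Last checks:**
- **Press:** the fingertips were at z 64.5 mm, where I had worked out the bottom stop to be. The downward push was 13 N and the pose held steady for 0.4 s.
- **Turn:** the tool turned about 94° in all. The twisting moment rose from 0.08 to about 0.17 N m, which fits the rotation stop.
- **Key:** the tool's tilt was about 0.01 rad, its centre was within about 1 mm of the mouth, and the gripper was 14 mm open on the grip.
- **Bystanders:** the tee and coupler looked unchanged in the side image.

**Not clean or not confirmed:**
- **Top camera:** the arm blocked it from the grasp onwards, so alignment was checked in the side view only. Everything there appeared about 1 pixel lower than predicted, key and valve alike.
- **Spanner:** its patch changed in brightness (mean difference 10). I put that down to shadow, as its outline had not moved.
- **Carrier:** its press and turn were inferred from pose, force and moment, not read directly.
- **Side force:** about 5 N remained along x.

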